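# Open the spindle guard and hold its gate wide

## Robot

A 7-joint arm with a two-finger parallel gripper is mounted at the origin on a cart in front of the work surface, level with it; the furniture and walls round the work are solid. World frame = base frame: x ahead of the robot, y to its left, z up, the work surface at z = 0. Lengths are in m, angles in rad, forces in N, time in s.
With the tool pointing down it reaches from about 0.425 to 1.025 m from the base axis. Payload 9.4 kg.
Tool frame: the origin (TCP) lies midway between the tips of the shut fingers; the grasp point (between the pads) lies 19 mm behind it; z points along the fingers, y is the line along which they close (so a half turn about z gives the same grasp; the last joint's range is limited). The gripper opens to 93 mm and grips with 3 to 60 N. Pads are 15 mm wide; open, the fingers measure 128 mm over their backs; the gripper's body (75 mm by 188 mm) begins 65 mm behind the grasp point.
Start: joints at [1.167, 0.599, -0.003, 1.599, 0.002, 0.943, -0.08], TCP at [0.233, -0.687, 0.219] pointing down, gripper open.
Joint ranges: [-2.57, 2.57], [-0.35, 1.97], [-1.29, 1.29], [0.11, 2.56], [-1.05, 4.19], [0.11, 1.86], [-2.63, 2.63]. Speed limits (rad/s): [2.22, 2.22, 3.01, 3.01, 3.14, 3.14, 3.14].

## Interface

Orientations are given as a rotation vector (axis times angle).
In Python, from rig import env, kin, optics, read_clock, read_joint_pos, read_qd, read_joint_efforts, read_tool_pos, read_ee_rot, read_force, read_wrist_torque, read_opening, read_finger_force gives the robot as it stands. Calls block until the motion is done:
- env.move_to(position, orientation): joint-space move of the TCP to a pose.
- env.move_l(position, orientation=None, feed=0.15, stop_force=None): straight line of the TCP; orientation=None keeps the orientation; feed is the mean speed in m/s. With stop_force (N) it stops when the force on the tool has changed by that much, and returns True; else False.
- env.movej(angles): joint-space move.
- env.command_gripper(opening): finger opening in m; the grip force is fixed at half the most; returns when the fingers have stopped.
- env.hold(seconds).
- kin.solve_ik(position, orientation): joint angles nearest the present ones, or None.
- optics.grab_frame(name): name is "side" or "top"; returns a dict with "pixels" (400x640x3 uint8, red, green, blue), "mtx" (3x3 intrinsics, pixels), "camera_from_world" (4x4, takes a point from world to camera coordinates). Camera axes: x right, y up, looking along -z (the intrinsics and any distortion apply to the point x, -y, -z); pixel columns grow to the right and rows downward; lengths in m; the calibration is good to about 2 mm. A picture is of the moment at which its call begins. There is no depth.
A pose or a line that the arm cannot do raises env.IKError and nothing moves.
- env.finish_job(): hands the job in; it is judged then, once.
Trained networks look in a picture, given as the dict that the camera call returned (one of the last four; its "shot" number tells which), for a name from the list of things; names that differ only in an ending like _2 or _b are one class to them, and where a whole thing is asked for, a point or a joint stands for the part that bears it (a point fixed in the world has none). Each returns a list of dicts, best first, with "confidence" (0 to 1); they miss things now and then, are a little off and sometimes report something else, mostly with a low value. They report only what shows in the picture. A call takes as long as a camera call.
- optics.outline_of(picture, target): "pixels" (400x640 bool, what is visible of it) and "uv" ([column, row] in pixels, amid what is visible of it).
- optics.mark_of(picture, target): "uv" ([column, row] in pixels: a listed point, or the origin of a listed thing).
Readings, each from a call of its own:
- read_clock(): time.
- read_joint_pos(): joint angles.
- read_qd(): joint speeds.
- read_joint_efforts(): joint torques, N m.
- read_tool_pos(): TCP position.
- read_ee_rot(): TCP orientation.
- read_force(): force on the tool from outside, world axes, zero at the start.
- read_wrist_torque(): the same for the moment, N m.
- read_opening(): finger opening in m.
- read_finger_force(): force on a finger pad.
Only numpy, scipy, OpenCV 4.12 (cv2) and the standard library are available. Lean on these libraries where they do the work, as an engineer would, in place of code of your own. Each camera call takes 0.05 s, during which the arm holds its last target. There are 200 camera calls.

## Task

A workmate is about to change the collet of the spindle inside the clear guard: open the guard's gate and hold it for them. First squeeze the main catch, on top of the fixed front panel, until the gate springs ajar onto its safety catch; then squeeze the safety catch, on top of the gate itself, and without letting go of it swing the gate out past its half-open detent until it stands wide open, about square to the guard's front. Finish still gripping the squeezed safety catch there, since the gate's spring would swing it back, and leave the tools and parts lying around where they are.

Things in the scene. Friction and masses are not known exactly. Their poses are not given: they have to be found in the camera images.
- guard: Clear-panelled box of aluminium profile, 330 mm wide (y), 150 deep (x), 126 high, fixed to the counter, a spindle motor inside. Origin: centre of its underside. x points into it from its front, y left as seen facing the front, z up. Left of the front is the gate, right a narrow fixed panel. On top of each stands a squeeze catch: two upright black paddles side by side along y.
- main_catch_grip (a point): Main catch, on the fixed panel's top rail. Right (-y) paddle fixed, left one sprung, sliding 9 mm towards it and drawing a bolt out of the gate. Paddles 10 mm thick (y), 20 wide (x), tops at z 0.190; 32 mm outside to outside, 23 squeezed. Point: midway between the outer faces when squeezed, 11.5 mm left of the fixed one's, at z 0.168. Bolt to its left: top at z 0.142. Axes: guard's.
- safety_catch_grip (a point): Safety catch on the gate's top rail, near its free right edge. Paddles sized as the main catch's, but here the left (+y, hinge side) one is fixed and the right one slides 9 mm towards it. Point: midway between the outer faces when squeezed, 11.5 mm right of the fixed one's, z 0.168; 108.5 mm from the hinge along the gate (-y), 8 mm behind (+x). Bolt to its right: top at z 0.143. Axes turn with gate.
- gate_hinge (a point): Point on the gate's upright hinge axis, left end of the guard's front, z 0.168; axes as the guard's. main_catch_grip lies 253.5 mm along -y and 9.5 mm along +x from it. The gate is 160 mm wide, from here along -y to its free edge. It opens clockwise seen from above: the free edge comes out of the front (-x), then round to the left.
- gate (a joint): Gate angle, rad: 0 shut, 1.6 stop. Main catch squeezed: a sprung pin pushes it ajar, to about 0.10, onto the safety catch, and the main bolt springs out again behind it (harmless). Safety catch squeezed too: it swings against a closing spring (0.1 N m shut, 0.2 wide). Check humps at 0.60 and 0.96 hold it half open between them; passing one takes up to 0.6 N m (5.5 N at the catch). Let go wide open, it falls back to 1.16.
- main_catch (a joint): Squeeze of the main catch in m: 0 at rest, 0.009 fully squeezed (about 3 N to start, 6 N at the end). The gate is free of it from about 0.007. Springs back when let go.
- safety_catch (a joint): Squeeze of the safety catch in m: 0 at rest, 0.009 fully squeezed (about 3 N to start, 6 N at the end). The gate is free of it from about 0.007. Springs back when let go.
- hex_driver: Hex driver, 174 mm long, 22 thick, lying in front of the fixed panel; leave it there. Origin: centre of its underside.
- pulley: Small printed pulley, 38 mm across, 22 high; leave it there. Origin: centre of its underside.
- parts_case: Grey parts case, 116x170x33 mm; leave it there. Origin: centre of its underside.
- mouse: Black computer mouse, 112x61x38 mm; leave it there. Origin: centre of its underside.
- caliper: Slide caliper, 237 mm long, lying flat; leave it there. Origin: centre of its underside.
- bracket: Small white printed bracket, 70x26x24 mm; leave it there. Origin: centre of its underside.

How it is judged:
On the way, in this order (a step that is already met when the one before it is completed fails the run):
1. the main catch has been squeezed and the gate stands ajar on its safety catch (value of joint gate between 0.06 and 0.2 rad and value of joint safety_catch below 0.003 m), for 0.2 s.
2. the safety catch is squeezed in the fingers (value of joint safety_catch above 0.006 m and contact force between the fingers and gate above 2 N), for 0.2 s.
3. the gate has been swung past its detent, safety catch still squeezed (value of joint gate above 1.16 rad and value of joint safety_catch above 0.005 m and contact force between the fingers and gate above 2 N), for 0.1 s.
At the end, for the whole second after the job is handed in: the gate stands at least 1.30 rad (75 degrees) open and still, held there by the fingers, which grip the safety catch with more than 2 N and keep it squeezed by more than 5 mm (value of joint gate between 1.3 and 1.7 rad and value of joint safety_catch above 0.005 m and contact force between the fingers and gate above 2 N and velocity of joint gate between -0.1 and 0.1 rad/s); the arm keeps its last pose, push and grip.
It fails at once if the safety catch is let go while the gate is on its way open (gate past 0.3 rad with the catch squeezed less than 3 mm) (value of joint gate above 0.3 rad and value of joint safety_catch below 0.003 m).
It fails at once if a tool or part lying around is moved by more than 30 mm (distance of any of hex_driver, pulley, parts_case, mouse, caliper, bracket from where it was at the start of the episode above 0.03 m).
It also fails if it takes over 48 s, if anything falls off the work surface, if the arm or the gripper's body presses on something with over 40 N, if the wrist force passes 120 N, or if a joint passes its speed limit or range.

## Working session

There is one attempt and no reset: what is moved stays moved. The work goes in short steps, each a Python script; the robot and the scene stay as the last script left them, time stands still between calls to the robot, and variables do not carry over. Pictures are saved under pics/ and viewed, at most 10 in all, crops included, and the job is handed in when it is done.

```bash
mkdir -p pics; ls; cat > h.py <<'E'
import numpy as np, cv2
from rig import *
def grab(n,f=None):
    p=optics.grab_frame(n)
    if f: cv2.imwrite('pics/'+f,p['pixels'][:,:,::-1])
    return p
def ray(p,uv):
    T=np.array(p['camera_from_world']);K=np.array(p['mtx'])
    d=np.linalg.inv(K)@[uv[0],uv[1],1]; d=np.array([d[0],-d[1],-d[2]])
    R=T[:3,:3]; return -R.T@T[:3,3], R.T@d
def at_z(p,uv,z):
    c,d=ray(p,uv); return c+d*(z-c[2])/d[2]
def proj(p,X):
    T=np.array(p['camera_from_world']);c=T[:3,:3]@X+T[:3,3];q=np.array(p['mtx'])@[c[0],-c[1],-c[2]];return q[:2]/q[2]
def tri(obs):
    A=np.zeros((3,3));b=np.zeros(3)
    for p,uv in obs:
        c,d=ray(p,uv);d/=np.linalg.norm(d);M=np.eye(3)-np.outer(d,d);A+=M;b+=M@c
    return np.linalg.solve(A,b)
E
python3 - <<'E'
from h import *
np.set_printoptions(precision=4,suppress=True)
P={n:grab(n,n+'0.png') for n in('top','side')}
print([k for k in P['top'] ])
for n in P: print(n,ray(P[n],(320,200)))
for t in ['guard','main_catch_grip','safety_catch_grip','gate_hinge','hex_driver','pulley','parts_case','mouse','caliper','bracket']:
    z=.168 if t[-4:] in('grip','inge') else 0
    o=[]
    for n in P:
        m=optics.mark_of(P[n],t)
        if m:
            print(t,n,m[0]['confidence'],np.array(m[0]['uv']),at_z(P[n],m[0]['uv'],z)); o.append((P[n],m[0]['uv']))
    if len(o)==2: print('   tri',tri(o))
print(read_tool_pos(),read_ee_rot(),read_opening(),read_clock())
E
```

```text
pics
['pixels', 'mtx', 'camera_from_world', 'shot']
top (array([ 0.3349, -0.0313,  1.3849]), array([ 0.1432,  0.0479, -0.9889]))
side (array([0.4804, 0.6074, 1.3685]), array([ 0.0652, -0.4471, -0.8922]))
guard top 0.66 [340.  164.2] [ 0.6607 -0.0356  0.    ]
guard side 0.65 [297.  205.7] [ 0.6644 -0.0448  0.    ]
   tri [ 0.6595 -0.036   0.0166]
main_catch_grip side 0.56 [319.2 167.5] [ 0.5855 -0.1204  0.168 ]
safety_catch_grip top 0.75 [325.6 167.1] [0.6129 0.0093 0.168 ]
safety_catch_grip side 0.55 [309.7 197.2] [ 0.6038 -0.0009  0.168 ]
   tri [0.6046 0.0093 0.1902]
gate_hinge top 0.72 [293.6 162.1] [0.6307 0.1079 0.168 ]
gate_hinge side 0.57 [295.  225.4] [0.6382 0.1066 0.168 ]
   tri [0.6346 0.1073 0.1671]
hex_driver top 0.58 [465.6 181.8] [ 0.5899 -0.4672  0.    ]
hex_driver side 0.61 [353.1 190.8] [ 0.4577 -0.1318  0.    ]
   tri [ 0.5566 -0.498  -0.4514]
pulley top 0.58 [392.4 199. ] [ 0.5345 -0.2136  0.    ]
pulley side 0.67 [338.2 172.2] [ 0.5229 -0.2087  0.    ]
   tri [ 0.5289 -0.2123 -0.0026]
parts_case top 0.87 [218.1 234.7] [0.4214 0.3868 0.    ]
mouse top 0.51 [337.9 162.4] [ 0.6673 -0.0283  0.    ]
mouse side 0.93 [290.3 325.2] [0.6244 0.3933 0.    ]
   tri [ 0.8899  0.0706 -1.4241]
caliper top 0.94 [454.1 233.8] [ 0.4119 -0.4172  0.    ]
caliper side 0.68 [370.1 132.6] [ 0.4089 -0.4141  0.    ]
   tri [ 0.4104 -0.4179 -0.0044]
bracket top 0.5 [468.2 183.9] [ 0.5824 -0.4756  0.    ]
bracket side 0.48 [328.3 117.6] [ 0.5906 -0.4732  0.    ]
   tri [ 0.5879 -0.4799 -0.0103]
[ 0.2327 -0.6867  0.2186] [ 3.0997  0.5111 -0.0001] 0.09259456825765347 1.1
```

```bash
python3 - <<'E'
import cv2
a=cv2.imread('pics/top0.png')[100:260,240:440]; b=cv2.imread('pics/side0.png')[100:260,240:440]
cv2.imwrite('pics/c0.png',cv2.resize(cv2.vconcat([a,b]),None,fx=1.85,fy=1.85) if 0 else cv2.resize(cv2.hconcat([a,b]),(800,320),interpolation=cv2.INTER_CUBIC))
E
```

```text
(no output)
```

View pics/c0.png

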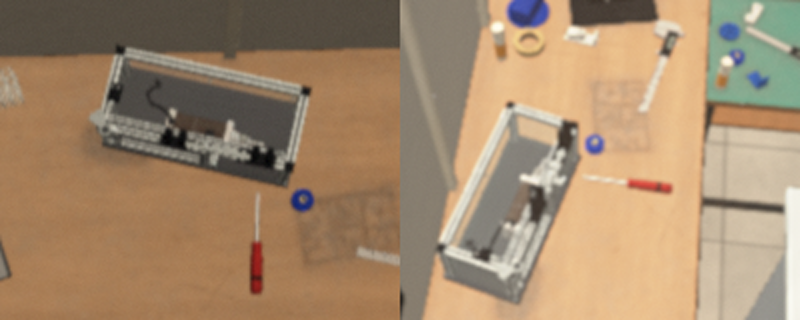

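View pics/top0.png

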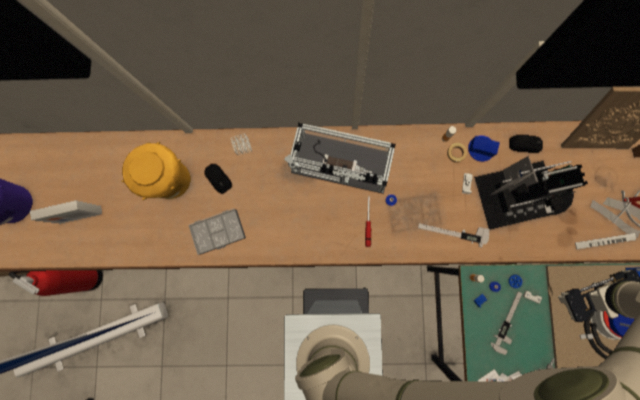

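The guard is at the centre of the top image, turned clockwise. In that image the safety catch is at about (327,168), the main catch at (371,177) and the hinge at (294,162). The hex driver lies in front at (368,222) and the pulley at (391,200). Next I'll fit the guard's pose to all the marks.

```bash
cat >> h.py <<'E'
L={'guard':(0,0,0),'gate_hinge':(-.075,.165,.168)}  # placeholder, relative to hinge below
def pts(p):  # p = hinge x,y,yaw
    c,s=np.cos(p[2]),np.sin(p[2]);R=np.array([[c,-s],[s,c]])
    f=lambda x,y,z=.168:np.r_[np.array(p[:2])+R@[x,y],z]
    return {'gate_hinge':f(0,0),'main_catch_grip':f(.0095,-.2535),'safety_catch_grip':f(.008,-.1085)}
E
python3 - <<'E'
from h import *
from scipy.optimize import least_squares
np.set_printoptions(precision=4,suppress=True)
obs=[]
for k in range(3):
    for n in('top','side'):
        p=grab(n)
        for t in ['main_catch_grip','safety_catch_grip','gate_hinge']:
            for m in optics.mark_of(p,t)[:1]:
                obs.append((n,p,t,np.array(m['uv'])))
                print(n,t,round(m['confidence'],2),obs[-1][3])
f=lambda q:np.concatenate([proj(p,pts(q)[t])-uv for n,p,t,uv in obs])
r=least_squares(f,[.633,.107,-.2],loss='soft_l1')
print(r.x,np.sqrt(np.mean(r.fun**2))); print(pts(r.x))
for (n,p,t,uv),e in zip(obs,r.fun.reshape(-1,2)): print(n,t,e)
np.save('pose.npy',r.x)
ims=[]
for n,x0,y0 in(('top',270,120),('side',250,130)):
    p=grab(n);im=cv2.resize(p['pixels'][y0:y0+100,x0:x0+130,::-1],None,fx=3,fy=3,interpolation=cv2.INTER_CUBIC) 
    im=cv2.resize(p['pixels'][y0:y0+100,x0:x0+130,::-1],(390,300),interpolation=cv2.INTER_CUBIC)
    a=im.copy()
    for X in pts(r.x).values():
        u=(proj(p,X)-[x0,y0]+.5)*3; v=(proj(p,X+[0,0,.022])-[x0,y0]+.5)*3
        cv2.line(a,tuple(map(int,u)),tuple(map(int,v)),(0,0,255),1)
    ims.append(cv2.vconcat([im,a]))
cv2.imwrite('pics/c1.png',cv2.hconcat(ims)); print(read_clock())
# IK check
from scipy.spatial.transform import Rotation as Ro
P=pts(r.x)
for fl in(0,np.pi):
  for a in(0,.1,.4,.8,1.2,1.45):
    c,s=np.cos(r.x[2]-a),np.sin(r.x[2]-a)
    X=P['gate_hinge'][:2]+np.array([[c,-s],[s,c]])@[.008,-.1085]
    o=(Ro.from_euler('z',r.x[2]-a+fl)*Ro.from_euler('x',np.pi)).as_rotvec()
    print(fl,a,X,kin.solve_ik(np.r_[X,.149],o))
E
```

```text
top main_catch_grip 0.68 [372.3 175.9]
top safety_catch_grip 0.67 [325.8 167. ]
top gate_hinge 0.85 [289.8 159.2]
side main_catch_grip 0.64 [322.  163.3]
side safety_catch_grip 0.7 [308.9 198.6]
side gate_hinge 0.81 [295.9 225.6]
top main_catch_grip 0.89 [369.2 175.9]
top safety_catch_grip 0.92 [326.7 170. ]
top gate_hinge 0.76 [291.9 161. ]
side safety_catch_grip 0.62 [308.2 199.4]
side gate_hinge 0.75 [297.6 224.5]
top main_catch_grip 0.73 [371.4 175.6]
top safety_catch_grip 0.89 [322.6 165.5]
top gate_hinge 0.91 [291.7 162.4]
side main_catch_grip 0.64 [322.9 161. ]
side safety_catch_grip 0.67 [310.7 199.8]
side gate_hinge 0.71 [299.5 227.3]
[ 0.6305  0.1144 -0.24  ] 1.8596486920059971
{'gate_hinge': array([0.6305, 0.1144, 0.168 ]), 'main_catch_grip': array([ 0.5794, -0.1341,  0.168 ]), 'safety_catch_grip': array([0.6124, 0.0071, 0.168 ])}
top main_catch_grip [0.4073 1.0264]
top safety_catch_grip [0.5274 0.2456]
top gate_hinge [1.6841 3.0055]
side main_catch_grip [-0.6106  1.0348]
side safety_catch_grip [-2.0638  0.4594]
side gate_hinge [1.1222 2.2389]
top main_catch_grip [3.5073 1
[... 733 characters left out ...]
413  1.1116  2.1456 -0.9247  0.8603 -2.2723]
0 1.45 [0.5218 0.1194] [ 0.3862  0.7072 -1.1027  2.0571  0.8256  0.9091  1.8372]
3.141592653589793 0 [0.6124 0.0071] [ 0.3607  0.6404 -0.7096  1.8978  0.5652  0.8137  0.6775]
3.141592653589793 0.1 [0.6018 0.0094] [ 0.3451  0.6224 -0.6861  1.9228  0.5465  0.7905  0.5845]
3.141592653589793 0.4 [0.5721 0.0226] [ 0.2822  0.5731 -0.6143  1.9913  0.4899  0.7265  0.2987]
3.141592653589793 0.8 [0.5409 0.0526] [ 0.168   0.524  -0.5235  2.0588  0.419   0.6621 -0.1026]
3.141592653589793 1.2 [0.5239 0.0923] [ 0.0435  0.5005 -0.4545  2.0867  0.3656  0.6303 -0.5306]
3.141592653589793 1.45 [0.5218 0.1194] [-0.0279  0.4994 -0.4246  2.0809  0.3426  0.6276 -0.8061]
```

View pics/c1.png

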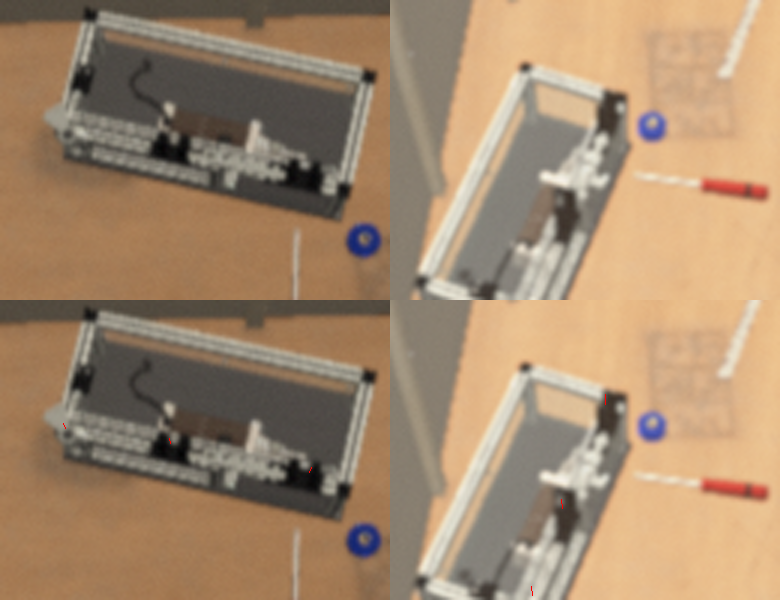

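Both catches show as black blobs. In the c1 crop, the top view has the main catch at (305,173) and the safety catch at (170,146), and the fitted points lie about 3–5 mm too far into the guard. I'll refine the fit with the frame's corner blocks and the blob centres.

```bash
python3 - <<'E'
from h import *
from scipy.optimize import least_squares
np.set_printoptions(precision=4,suppress=True)
T=grab('top');S=grab('side')
t=lambda x,y:np.array([270+x/3-.5+.17,120+y/3-.33]); s=lambda x,y:np.array([250+(x-390)/3-.33,130+y/3-.33])
# corner obs: sign x, sign y (guard)
C=[(T,t(92,15),1,1),(T,t(368,75),1,-1),(T,t(344,190),-1,-1),(S,s(525,67),1,-1),(S,s(421,282),1,1)]
# paddle-pair centres at rest: 4.5mm from squeezed centre towards sprung paddle
K=[(T,t(305,173),.0095,-.249),(T,t(170,146),.008,-.113)]
def f(q):
    c,sn=np.cos(q[2]),np.sin(q[2]);R=np.array([[c,-sn],[sn,c]])
    r=[proj(p,np.r_[q[:2]+R@[sx*(.075-q[3]),sy*(.165-q[3])],.124])-uv for p,uv,sx,sy in C]
    h=q[:2]+R@[q[4],q[5]]
    r+=[proj(p,np.r_[h+R@[x,y],.175])-uv for p,uv,x,y in K]
    return np.r_[np.concatenate(r),(q[3]-.01)*400,(q[4]+.075)*150,(q[5]-.16)*150]
r=least_squares(f,[.66,-.036,-.22,.01,-.075,.16])
q=r.x;print(q,r.fun)
c,sn=np.cos(q[2]),np.sin(q[2]);h=q[:2]+np.array([[c,-sn],[sn,c]])@q[4:6]
print(h,pts([*h,q[2]])); np.save('pose2.npy',[*h,q[2]])
E
```

```text
[ 0.6655 -0.0412 -0.2399  0.0118 -0.0753  0.1456] [-0.5176  0.5679  0.4852  0.4705  0.3818  0.0978 -0.773  -0.3534 -0.1217
 -0.6073 -1.096  -0.0614  0.143  -0.1651  0.7133 -0.0382 -2.1617]
[0.627  0.1181] {'gate_hinge': array([0.627 , 0.1181, 0.168 ]), 'main_catch_grip': array([ 0.576 , -0.1304,  0.168 ]), 'safety_catch_grip': array([0.609 , 0.0108, 0.168 ])}
```

```bash
cat >> h.py <<'E'
from scipy.spatial.transform import Rotation as Ro
np.set_printoptions(precision=4,suppress=True)
HP=np.array([.6275,.117,-.24])
def ori(yaw): return (Ro.from_euler('z',yaw+np.pi)*Ro.from_euler('x',np.pi)).as_rotvec()
def gy(yaw): return np.array([-np.sin(yaw),np.cos(yaw),0])
def gx(yaw): return np.array([np.cos(yaw),np.sin(yaw),0])
def st(s=''): print(s,'t',round(read_clock(),2),'tcp',np.array(read_tool_pos()),'F',np.array(read_force()),'open',round(read_opening(),4),'ff',read_finger_force())
E
python3 - <<'E'
from h import *
P=pts(HP); y=HP[2]
m=P['main_catch_grip']+.0045*gy(y)
env.command_gripper(.060)
env.move_to([m[0],m[1],.26],ori(y)); st('above')
print(read_joint_pos())
p=grab('side','s1.png'); q=grab('top','t1.png')
a=p['pixels'][110:230,240:400,::-1];b=q['pixels'][110:230,270:430,::-1]
cv2.imwrite('pics/c2.png',cv2.hconcat([cv2.resize(i,(400,300),interpolation=cv2.INTER_CUBIC) for i in(a,b)]))
E
```

```text
above t 5.58 tcp [ 0.5774 -0.1283  0.2598] F [ 1.3102 -1.0386 -0.2328] open 0.0602 ff 0.0
[ 0.6365  0.4844 -0.7463  1.8364  0.3926  0.9742  1.0506]
```

View pics/c2.png

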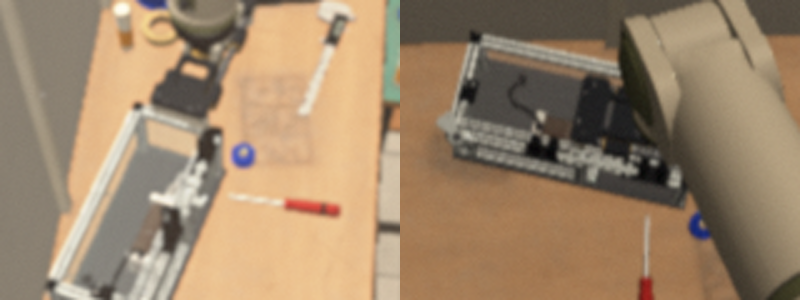

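The gripper hangs above the main catch (side crop about (205,120)). I'll descend guarded, then touch the fixed paddle to find its face.

```bash
python3 - <<'E'
from h import *
y=HP[2]
p=np.array(read_tool_pos())
hit=env.move_l([p[0],p[1],.150],feed=.08,stop_force=5); st('down %s'%hit)
if not hit:
    p=np.array(read_tool_pos())
    hit=env.move_l(p+.016*gy(y),feed=.02,stop_force=3); st('touch fixed %s'%hit)
    f=np.array(read_tool_pos()); F=np.array(read_force()); w=read_opening()
    print('gy force',F@gy(y),'face off',(f-P[0] if 0 else (f-pts(HP)['main_catch_grip'])@gy(y)-w/2,-.0115))
    print('shift so far',(f-p)@gy(y))
E
```

```text
down False t 7.2 tcp [ 0.5777 -0.1281  0.1505] F [0.5932 0.2267 0.2114] open 0.0599 ff 0.0
touch fixed True t 7.86 tcp [ 0.5806 -0.1149  0.1501] F [ 0.4777 -0.0686  0.0126] open 0.0601 ff 0.0
gy force 0.04688137242266663 face off (np.float64(-0.012995680078905805), -0.0115)
shift so far 0.013425599783305207
```

```bash
python3 - <<'E'
from h import *
y=HP[2]
p=np.array(read_tool_pos());w=read_opening()
env.move_l(p-(w/2-.0115)*gy(y),feed=.05); st('centred')
env.command_gripper(.020); st('squeezed')
env.hold(.3); st('held')
env.command_gripper(.060); st('released')
p=np.array(read_tool_pos())
env.move_l([p[0],p[1],.25],feed=.15); st('up')
# next: above safety catch at ajar 0.10
P=pts(HP); a=.10; q=[*HP[:2],y-a]
s=pts(q)['safety_catch_grip']-.0045*gy(y-a)
env.move_to([s[0],s[1],.25],ori(y-a)); st('above safety')
a=grab('side')['pixels'][110:230,240:400,::-1];b=grab('top')['pixels'][110:230,250:410,::-1]
cv2.imwrite('pics/c3.png',cv2.hconcat([cv2.resize(i,(400,300),interpolation=cv2.INTER_CUBIC) for i in(a,b)]))
E
```

```text
centred t 8.38 tcp [ 0.5761 -0.1334  0.1501] F [-0.1027  0.3815 -0.0857] open 0.0601 ff 0.0
squeezed t 9.09 tcp [ 0.5762 -0.1332  0.15  ] F [ 1.2619 -0.2786 -2.8112] open 0.0224 ff 30.000595450401306
held t 9.39 tcp [ 0.5762 -0.1332  0.15  ] F [ 0.6936 -1.2722 -2.7598] open 0.0221 ff 30.00138133764267
released t 10.18 tcp [ 0.5761 -0.1331  0.1501] F [-0.5036 -0.1549  0.2765] open 0.0596 ff 0.0
up t 11.0 tcp [ 0.5756 -0.1333  0.2493] F [-0.4602  0.1947 -0.2324] open 0.0599 ff 0.0
above safety t 11.62 tcp [0.5969 0.0081 0.249 ] F [-0.2569 -1.0263  0.1835] open 0.0604 ff 0.0
```

View pics/c3.png

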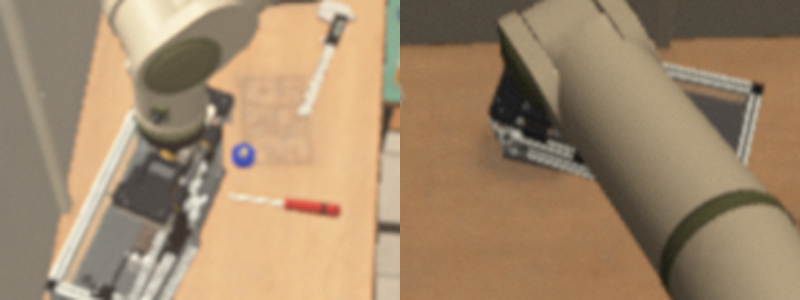

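The main catch squeezed fully (opening 22 mm, 30 N). The arm now hides the gate, so I'll step back to the earlier viewpoint and compare with the picture taken there before the squeeze.

```bash
python3 - <<'E'
from h import *
y=HP[2]
m=pts(HP)['main_catch_grip']+.0045*gy(y)
env.move_to([m[0],m[1],.26],ori(y))
ims=[]
for n,x0,y0 in(('side',250,160),('top',270,130)):
    p=grab(n); a=cv2.imread('pics/'+n[0]+'1.png')
    for i in (a,p['pixels'][:,:,::-1]): ims.append(cv2.resize(i[y0:y0+75,x0:x0+100],(400,300),interpolation=cv2.INTER_CUBIC))
    for t in('safety_catch_grip',):
        for k in optics.mark_of(p,t)[:1]: print(n,k['uv'],k['confidence'],[(A,proj(p,pts([*HP[:2],y-A])[t])) for A in(0,.1)])
cv2.imwrite('pics/c4.png',cv2.vconcat([cv2.hconcat(ims[:2]),cv2.hconcat(ims[2:])])); st()
E
```

```text
side [310.9, 200.3] 0.58 [(0, array([307.6063, 199.8316])), (0.1, array([310.6587, 200.7552]))]
top [326.3, 169.3] 0.97 [(0, array([325.492 , 168.2006])), (0.1, array([324.7741, 171.6021]))]
 t 12.53 tcp [ 0.5777 -0.1259  0.2601] F [ 0.148   0.4112 -0.2167] open 0.0599 ff 0.0
```

View pics/c4.png

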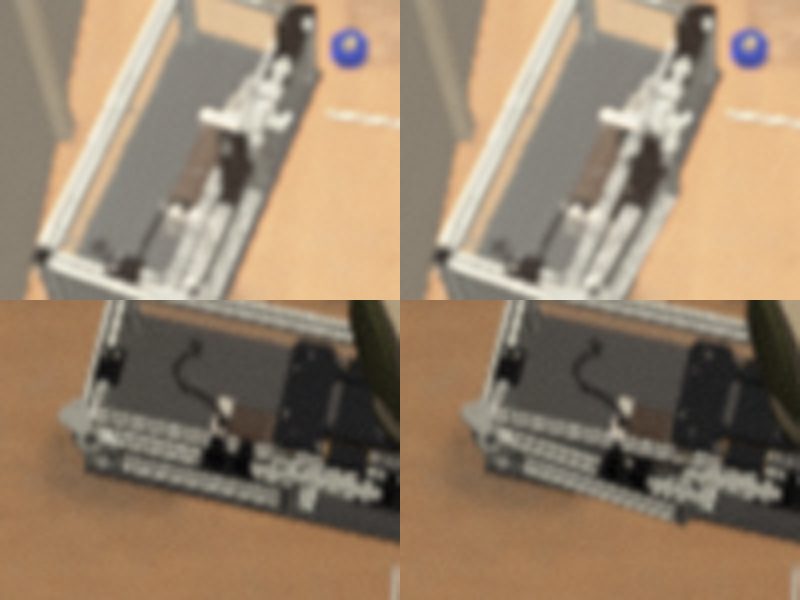

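The gate is ajar: its free edge stands out of the front (top after-crop about (680,520)). Now the safety catch.

```bash
python3 - <<'E'
from h import *
y=HP[2]-.1
H=[*(HP[:2]-.0015*gy(HP[2])[:2]),y]
s0=pts(H)['safety_catch_grip']; s=s0-.0045*gy(y)
env.move_to([s[0],s[1],.24],ori(y))
hit=env.move_l([s[0],s[1],.151],feed=.1,stop_force=5); st('down %s'%hit)
assert not hit
p=np.array(read_tool_pos())
hit=env.move_l(p-.018*gy(y),feed=.02,stop_force=3); st('touch %s'%hit)
f=np.array(read_tool_pos());w=read_opening()
print('face-s0',(f-s0)@gy(y)+w/2,'want .0115; travel',(p-f)@gy(y))
if hit and abs((f-s0)@gy(y)+w/2-.0115)<.006:
    env.move_l(f+(w/2-.0115)*gy(y),feed=.05); st('centred')
    env.command_gripper(.020); st('squeezed'); env.hold(.25); st('held')
    t=np.array(read_tool_pos()); print('rel to s0 gate frame',(t-s0)@gx(y),(t-s0)@gy(y))
E
```

```text
down False t 14.18 tcp [0.5974 0.0064 0.1515] F [0.1046 0.4985 0.46  ] open 0.0598 ff 0.0
touch True t 14.86 tcp [ 0.5926 -0.0065  0.1512] F [-0.7407  0.7932  1.5543] open 0.0602 ff 0.5277359113097191
face-s0 0.01199000816400016 want .0115; travel 0.013785098232074489
centred t 15.38 tcp [0.5988 0.0114 0.151 ] F [-0.2467  0.1468 -0.6021] open 0.0601 ff 0.0
squeezed t 16.08 tcp [0.5987 0.0112 0.1511] F [-1.2975  0.0935  1.1181] open 0.0225 ff 30.016196966171265
held t 16.33 tcp [0.5987 0.0112 0.1511] F [-2.5986  0.7109  0.6893] open 0.0224 ff 30.013975203037262
rel to s0 gate frame 2.6817758566502463e-05 0.0006298606591583859
```

```bash
cat > sw.py <<'E'
from h import *
def arc(a,c,loc):
    y=HP[2]-a; return np.r_[(c+loc[0]*gx(y)+loc[1]*gy(y))[:2],.151],y
E
python3 - <<'E'
from sw import *
y=HP[2]-.1; t=np.array(read_tool_pos())
loc=np.array([.008,-.1085]); c=t-loc[0]*gx(y)-loc[1]*gy(y); print('hinge',c)
np.save('c0.npy',c)
for a in np.arange(.2,.61,.1):
    X,yy=arc(a,c,loc); env.move_l(X,ori(yy),feed=.03)
    F=np.array(read_force()); fr=F@gy(yy); ft=F@gx(yy)
    print(round(a,2),'radial(+=to hinge)',round(fr,2),'tang',round(ft,2),'z',round(F[2],2),'open',round(read_opening(),4),round(read_clock(),1),(np.array(read_tool_pos())-X))
    if abs(fr)>25 or read_opening()>.026: print('stop');break
E
```

```text
hinge [0.6274 0.1161 0.1511]
0.2 radial(+=to hinge) 0.51 tang 1.93 z 1.41 open 0.0222 16.9 [0.0006 0.     0.0002]
0.3 radial(+=to hinge) 3.08 tang 2.72 z 0.29 open 0.0225 17.4 [0.0006 0.0002 0.0001]
0.4 radial(+=to hinge) 4.76 tang 1.85 z -1.33 open 0.0222 17.9 [0.0007 0.0004 0.0001]
0.5 radial(+=to hinge) 7.01 tang 8.25 z -4.55 open 0.0227 18.4 [ 0.0024 -0.0004  0.0002]
0.6 radial(+=to hinge) 6.23 tang 0.48 z -0.48 open 0.0223 18.9 [0.0008 0.0008 0.0001]
```

```bash
python3 - <<'E'
from sw import *
c=np.load('c0.npy'); loc=np.array([.008,-.1085])
for a in [.7,.8,.87,.94,1.0,1.1,1.2,1.3,1.4,1.45]:
    yy=HP[2]-a; F=np.array(read_force()); c=c+np.clip(F@gy(yy)*1e-4,-.001,.001)*gy(yy)
    X,yy=arc(a,c,loc); env.move_l(X,ori(yy),feed=.03)
    F=np.array(read_force()); fr=F@gy(yy); ft=F@gx(yy)
    print(round(a,2),'radial',round(fr,2),'tang',round(ft,2),'z',round(F[2],2),'open',round(read_opening(),4),round(read_clock(),1),(np.array(read_tool_pos())-X))
    if abs(fr)>30 or read_opening()>.026: print('stop');break
env.hold(.5); st('end')
p=grab('top','tE.png');q=grab('side')
cv2.imwrite('pics/c5.png',cv2.hconcat([cv2.resize(i[:,:,::-1],(400,300),interpolation=cv2.INTER_CUBIC) for i in(q['pixels'][120:240,220:380],p['pixels'][120:240,250:410])]))
E
```

```text
0.7 radial 5.12 tang 0.27 z -1.59 open 0.0224 19.4 [0.0005 0.0004 0.0001]
0.8 radial 4.9 tang 1.86 z 0.33 open 0.0228 19.9 [ 0.0007 -0.0002  0.0001]
0.87 radial 3.8 tang 4.18 z 0.55 open 0.0229 20.3 [ 0.0007 -0.0009  0.0001]
0.94 radial 1.03 tang -0.42 z 4.47 open 0.0225 20.7 [-0.0001 -0.0003  0.0001]
1.0 radial 0.38 tang -0.51 z 6.4 open 0.0224 21.1 [-0.0002 -0.      0.0001]
1.1 radial 0.41 tang -1.01 z 3.82 open 0.0224 21.6 [ 0.     -0.0001  0.0001]
1.2 radial 1.86 tang 1.46 z 5.48 open 0.0223 22.1 [ 0.0003 -0.0005  0.0001]
1.3 radial 1.98 tang 1.38 z 5.67 open 0.0225 22.6 [ 0.0003 -0.0005  0.0001]
1.4 radial 1.08 tang 1.12 z 5.61 open 0.0223 23.1 [ 0.0002 -0.0005  0.0001]
1.45 radial 1.49 tang 0.24 z 6.05 open 0.0226 23.4 [ 0.0002 -0.0006  0.0001]
end t 23.93 tcp [0.5213 0.1215 0.1511] F [ 1.1793 -0.3285  6.5449] open 0.0225 ff 30.012078881263733
```

View pics/c5.png

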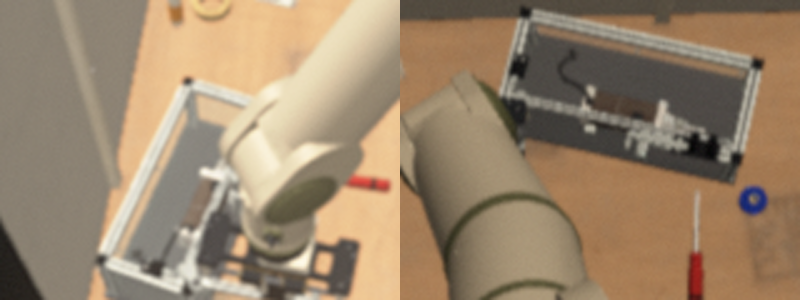

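The gate has left the guard's front (top crop, empty at about (560,140)). The gripper holds it out to the left at about 1.45 rad, with the catch squeezed (opening 22.5 mm, 30 N). The driver and pulley are where they were, so I'm handing in.

```bash
python3 -c "
from rig import env
print(env.finish_job())"
```

```text
the job is handed in; nothing more can be done
None
```

The job is handed in with the gate held wide open at about 1.45 rad by arm pose, the safety catch still squeezed at 30 N, and no sign that any tools or parts moved; the hand-in call gave no verdict.

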